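# Set up the sample row by bottle size

### The job

Set up the sample rack for measuring: stand the four amber bottles upright on the rack's white circles, one on the middle of each, in order of size, with the largest on the circle at the marked end of the guide bar and the smallest at the other end. Also slide the black probe collar along the bar and leave it centred on the mark. Set each bottle down gently; do not let one drop.

Things in the scene. Friction and masses are not known exactly. Their poses are not given: they have to be found in the camera images.
- small_mid (a point): Smallest of the four closed amber glass reagent bottles (white paper band, black cap), round, 32 mm in diameter, 60 mm tall with cap, about 50 g. The point is on its axis half-way up, 30 mm above its underside; z points up to the cap. The body is straight-sided up to 42 mm, then narrows to the cap. It starts standing upright on the bench.
- medium_mid (a point): Second smallest of the four closed amber glass reagent bottles (white paper band, black cap), round, 38 mm in diameter, 78 mm tall with cap, about 80 g. The point is on its axis half-way up, 39 mm above its underside; z points up to the cap. The body is straight-sided up to 54 mm, then narrows to the cap. It starts standing upright on the bench.
- large_mid (a point): Second largest of the four closed amber glass reagent bottles (white paper band, black cap), round, 44 mm in diameter, 97 mm tall with cap, about 140 g. The point is on its axis half-way up, 48.5 mm above its underside; z points up to the cap. The body is straight-sided up to 67 mm, then narrows to the cap. It starts standing upright on the bench.
- largest_mid (a point): Largest of the four closed amber glass reagent bottles (white paper band, black cap), round, 52 mm in diameter, 118 mm tall with cap, about 220 g. The point is on its axis half-way up, 59 mm above its underside; z points up to the cap. The body is straight-sided up to 82 mm, then narrows to the cap. It starts standing upright on the bench.
- place_1: White printed circle, 64 mm across, flat on the rack's grey board: the end place on the rack's +y side. The four circles form a straight row, 85 mm apart, in the order 1 to 4. Origin: its centre, on the board's top, 12 mm above the bench. y runs along the row (from place_4 to place_1), -x across it towards the guide bar, 95 mm away. Fingers have most room across the row.
- place_2: White printed circle, 64 mm across, flat on the rack's grey board: next to place_1. The four circles form a straight row, 85 mm apart, in the order 1 to 4. Origin: its centre, on the board's top, 12 mm above the bench. y runs along the row (from place_4 to place_1), -x across it towards the guide bar, 95 mm away. Fingers have most room across the row.
- place_3: White printed circle, 64 mm across, flat on the rack's grey board: next to place_4. The four circles form a straight row, 85 mm apart, in the order 1 to 4. Origin: its centre, on the board's top, 12 mm above the bench. y runs along the row (from place_4 to place_1), -x across it towards the guide bar, 95 mm away. Fingers have most room across the row.
- place_4: White printed circle, 64 mm across, flat on the rack's grey board: the end place on the rack's -y side. The four circles form a straight row, 85 mm apart, in the order 1 to 4. Origin: its centre, on the board's top, 12 mm above the bench. y runs along the row (from place_4 to place_1), -x across it towards the guide bar, 95 mm away. Fingers have most room across the row.
- collar_grip (a point): Black probe collar on the guide bar: ring 28 mm across, 24 mm long, with an upright grip tab, 14 mm thick along the bar, 26 mm wide across it. Point: in the tab, 18 mm below its top, 79 mm above the board, mid-collar. The tab is free to 22 mm below the point. y runs along the bar. It only slides (2 N friction), stays where left, can go 155 mm either way from mid-bar and starts near mid-bar.
- mark: The rack's only mark: a black band, 6 mm wide, round the guide bar (12 mm steel bar, level, parallel to the row, 43 mm above the board), with a black line on a 30 mm white square below it. Flat, the collar passes over it. It is near one end of the bar, beside place_1 or place_4 (varies). Origin: on the board's top straight below the bar, at the mark's middle; y runs along the bar.

How it is judged:
By the outcome, as a careful person would: the job done as asked, in the order asked, and still so for the second after the job is handed in, with the robot touching nothing.
It also fails if it takes over 120 s, if anything falls off the work surface, if the arm or the gripper's body presses on something with over 40 N, if the wrist force passes 120 N, or if a joint passes its speed limit or range.

### The arm

A 6-joint arm with a two-finger parallel gripper is mounted at the origin on the work surface. World frame = base frame: x ahead of the robot, y to its left, z up, the work surface at z = 0. Lengths are in mm, angles in rad, forces in N, time in s.
With the tool pointing down it reaches from about 300 to 750 mm from the base axis. Payload 8.5 kg.
Tool frame: the origin (TCP) lies on the centre line of the jaws, within the pads' length; the fingertips stand 25 mm ahead of it and the grasp point (between the pads) lies 6 mm ahead of it (ctrl.tip_reach is the distance from the TCP to the fingertips, in mm); z points along the fingers, y is the line along which they close (so a half turn about z gives the same grasp; the last joint's range is limited). The gripper opens to 88 mm and grips with 3 to 60 N. Pads are 18 mm wide; open, the fingers measure 123 mm over their backs; the gripper's body (75 mm by 187 mm) begins 45 mm behind the grasp point.
Start: joints at [1.123, 0.381, 1.297, -0, 1.464, -0.215], TCP at [126.879, 535.147, 263.748] pointing down, gripper open.
Joint ranges: [-3.11, 3.11], [-0.89, 2.33], [0.22, 2.48], [-1.42, 4.56], [0.17, 2.85], [-2.88, 2.88]. Speed limits (rad/s): [2.39, 2.39, 3.14, 3.14, 3.14, 3.14].

### API

Orientations are given as a rotation vector (axis times angle).
In Python, from rig import ctrl gives the robot as it stands.
- The arm moves only by the tool send_rows, never from a script. Its argument "series" is a list of rows, each a list of 7 numbers: the shift along the tool's x, y, z each as a share of 0.25 m, from -1 to 1, then the turn, a rotation vector about the tool's x, y, z each as a share of 90 degrees, from -1 to 1, then the gripper's target within -1 to 1 (shut at 1, half-way at 0, fully open at -1). A call has exactly 8 rows; each row is the pose to reach, as a shift and turn from the pose commanded when the call began, along the tool's axes at that moment; what a row does not reach only later rows make up. A row lasts 1/8 s, in which the tool goes at most 62.5 mm and 10.7 degrees, less where a joint would pass 70% of its speed; a pose out of reach is approached as far as the arm can. A call with a number of a shift or a turn outside -1 to 1 is refused whole. A call with a gripper value outside its range is refused whole. The fingers move at their own pace and stop on an object; "squeeze" is the grip in N (left out, the last holds). Time passes only in rows, so rows that repeat a pose let the fingers close, or fill a call up. It gives the time, the measured TCP pose, the force, the opening and the grip force at its end, in the units of the state.
- ctrl.get_obs(): the state, without advancing time (a new reading comes with each control period).
- ctrl.grab_frame(name): name is "side" or "top"; returns the picture (384x512x3 uint8, red, green, blue); there is no depth.
- ctrl.camera_model(name): a dict with "fx", "fy", "cx", "cy" (pixels), "rvec" (rotation vector, rad) and "tvec" (3), from world to camera coordinates, as OpenCV has them. Camera axes: x right, y down, z forward; pixel columns grow to the right and rows downward; lengths in mm; the calibration is good to about 2 mm. A picture is of the moment at which its call begins. camera_model takes no time and is no camera call.
- ctrl.close_job(): hands the job in; it is judged then, once.
The state is a dict: "time": time; "q": joint angles; "dq": joint speeds; "joint_efforts": joint torques, N m; "position": TCP position; "tool_rot": TCP orientation; "ft_force": force on the tool from outside, world axes, zero at the start; "moment": the same for the moment, N m; "width": opening from 0.0 (shut) to 1.0 (fully open); "grip_force": force on a finger pad.
Only numpy, scipy, OpenCV 4.12 (cv2) and the standard library are available. Lean on these libraries where they do the work, as an engineer would, in place of code of your own. Each camera call takes 0.05 s, during which the arm holds its last target. There are 200 camera calls.

## Working session

There is one attempt and no reset: what is moved stays moved. The work goes in short steps, Python scripts to look and compute and a tool call to move; the robot and the scene stay as the last step left them, time stands still between calls to the robot, and variables do not carry over. Pictures are saved under pics/ and viewed, at most 14 in all, crops included, and the job is handed in when it is done.

Besides the shell and the picture viewer there is one more tool, called after "Emit:" by a JSON object that holds its "name" and its "arguments", one argument or row to a line. send_rows: Moves the arm, as the interface text tells. Shift numbers are shares of 0.25 m and turn numbers shares of 90 degrees, none past 1 either way. Its arguments: {"type":"object","properties":{"series":{"type":"array","items":{"type":"array","items":{"type":"number"}}},"squeeze":{"type":"number"}},"required":["series"]}

```bash
mkdir -p pics; ls; python3 - <<'E'
from rig import ctrl
import cv2
for n in("top","side"):
    cv2.imwrite(f"pics/{n}0.png",ctrl.grab_frame(n)[:,:,::-1]); print(ctrl.camera_model(n))
print(ctrl.get_obs(),ctrl.tip_reach)
E
```

```text
pics
{'fx': 358.91160145922913, 'fy': 358.91160145922913, 'cx': 255.1306203858976, 'cy': 190.8418143563578, 'rvec': array([ 2.0926684 , -2.13640979,  0.16544085]), 'tvec': array([  6.78021889, 546.40142785, 699.76408276])}
{'fx': 471.0114897429583, 'fy': 471.0114897429583, 'cx': 256.081759483042, 'cy': 196.88941242384496, 'rvec': array([ 0.48235666, -2.66579053,  1.27291638]), 'tvec': array([484.08367744, 191.75492044, 766.62307278])}
{'time': 0.1, 'q': array([ 1.12268494e+00,  3.81139363e-01,  1.29815309e+00, -1.62973405e-05,
        1.46358369e+00, -2.15277068e-01]), 'dq': array([-0.00132131,  0.00151154, -0.00168819, -0.00010698, -0.00086138,
       -0.00036581]), 'joint_efforts': array([ 4.50985463e-03, -4.38657153e+01, -2.24912453e+01,  7.15121208e-02,
        3.42673576e-02, -7.91820003e-05]), 'position': array([126.80401379, 534.96375756, 263.20447189]), 'tool_rot': array([-3.64860143e-01, -3.11992758e+00,  1.91424121e-03]), 'ft_force': array([0.29923039, 0.49687826, 0.23276899]), 'moment': array([0.05136612, 0.03170015, 0.06905865]), 'grip_force': 0.0, 'width': 1.0022340297863876} 25.0
```

View pics/top0.png

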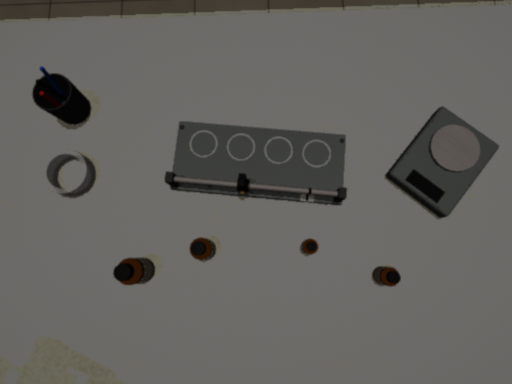

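View pics/side0.png

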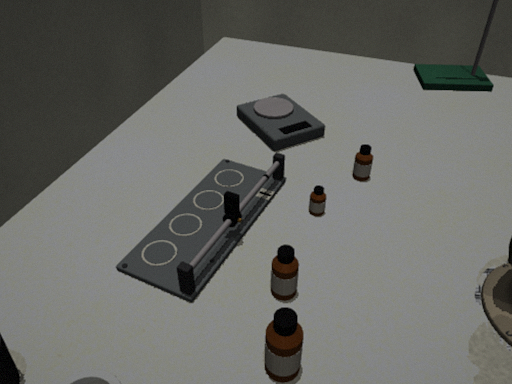

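The top view shows circles at about (203,144), (241,147), (279,150) and (317,153), the collar at (243,184), and the mark at about (308,192), which is the right-hand end. The bottles are at (130,270) largest, (202,248) large, (311,246) small and (389,276) medium.

```bash
cat > h.py <<'E'
from rig import ctrl
import cv2, numpy as np
def ray(n,u,v,z):
    m=ctrl.camera_model(n);R=cv2.Rodrigues(m["rvec"])[0];c=-R.T@m["tvec"]
    d=R.T@np.array([(u-m["cx"])/m["fx"],(v-m["cy"])/m["fy"],1]);return (c+d*(z-c[2])/d[2])
def proj(n,p):
    m=ctrl.camera_model(n);K=np.array([[m["fx"],0,m["cx"]],[0,m["fy"],m["cy"]],[0,0,1]])
    return cv2.projectPoints(np.float64([p]),m["rvec"],m["tvec"],K,None)[0].ravel()
def yaw():
    R=cv2.Rodrigues(ctrl.get_obs()["tool_rot"])[0];return R
E
python3 - <<'E'
from h import *
im=cv2.imread("pics/top0.png");sd=cv2.imread("pics/side0.png")
m=ctrl.camera_model("top");R=cv2.Rodrigues(m["rvec"])[0];print("cam",-R.T@m["tvec"])
g=cv2.cvtColor(im,6)
# circles
sub=cv2.resize(g[115:210,160:355],None,fx=4,fy=4,interpolation=cv2.INTER_CUBIC)
th=((g>105)&(np.arange(384)[:,None]<172)).astype(np.uint8)
for (u,v) in [(203,144),(241,147),(279,150),(317,153)]:
    w=g[v-18:v+19,u-18:u+19].astype(float);yy,xx=np.mgrid[v-18:v+19,u-18:u+19]
    rr=np.hypot(xx-u,yy-v);k=(rr>9)&(rr<17)&(w>95)
    (cx,cy),ax,a=cv2.fitEllipse(np.c_[xx[k],yy[k]].astype(np.float32))
    print("circ",cx,cy,ax,ray("top",cx,cy,12).round(1))
def blob(img,u,v,s,lo):
    w=img[v-s:v+s+1,u-s:u+s+1];n,l,st,c=cv2.connectedComponentsWithStats((w.max(2)<lo).astype(np.uint8))
    i=1+np.argmax(st[1:,4]);return c[i]+[u-s,v-s],st[i]
for nm,H,(u,v),(us,vs) in [("largest",118,(124,272),(287,320)),("large",97,(198,248),(286,254)),("medium",78,(393,277),(365,150)),("small",60,(312,246),(319,190))]:
    c,st=blob(im,u,v,14,60);c2,s2=blob(sd,us,vs,14,45)
    print(nm,c.round(1),st,ray("top",*c,H-5).round(1),"side",c2.round(1),s2,ray("side",*c2,H-9).round(1))
for z,p in ((105,(243,184)),(55,(308,192))): print(ray("top",*p,z))
s=cv2.resize(im[110:290,100:410],None,fx=2.5,fy=2.5,interpolation=cv2.INTER_CUBIC);cv2.imwrite("pics/z0.png",cv2.convertScaleAbs(s,alpha=1.6))
E
```

```text
cam [410.86153151 -22.19707896 786.7466904 ]
circ 203.06642150878906 143.3333282470703 (25.205087661743164, 26.414241790771484) [665.2 112.   12. ]
circ 240.4222869873047 146.5083465576172 (25.51517677307129, 26.36887550354004) [655.5  27.6  12. ]
circ 278.1883544921875 149.77830505371094 (25.741849899291992, 26.61872673034668) [645.6 -56.9  12. ]
circ 316.1990966796875 153.0508270263672 (25.90520668029785, 27.024635314941406) [ 635.8 -141.2   12. ]
largest [127.5 271.1] [  4   0  25  27 544] [389.2 233.  113. ] side [284.7 321.6] [  0   2  25  27 573] [385.7 244.3 109. ]
large [201.8 248.6] [  6   4  23  22 411] [428.2  99.   92. ] side [285.4 254.4] [  4   5  19  19 274] [427.4 107.3  88. ]
medium [388.1 276.1] [  0   4  21  19 338] [ 370.  -257.2   73. ] side [364.9 149.6] [ 9  9 11 10 96] [ 366.1 -269.8   69. ]
small [308.7 246.4] [  3   7  17  15 187] [ 429.5 -110.1   55. ] side [318.3 190.2] [ 9 10 10  9 76] [ 429.  -118.9   51. ]
[550.30907295  17.44925779 105.        ]
[ 540.50087573 -113.73414836   55.        ]
```

View pics/z0.png

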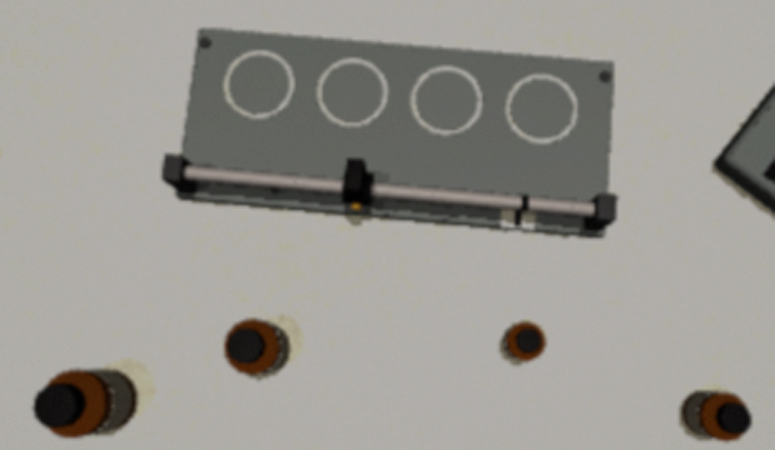

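```bash
python3 - <<'E'
from h import *
im=cv2.imread("pics/top0.png");sd=cv2.imread("pics/side0.png")
def cap(img,u,v,s):
    w=img[v-s:v+s+1,u-s:u+s+1].astype(int);k=((w[:,:,2]-w[:,:,0]<18)&(w.max(2)<70)).astype(np.uint8)
    n,l,st,c=cv2.connectedComponentsWithStats(k);i=l[s,s];return c[i]+[u-s,v-s],st[i]
for nm,H,(u,v),(us,vs) in [("largest",118,(124,272),(287,322)),("large",97,(198,248),(286,254)),("medium",78,(393,277),(365,150)),("small",60,(311,246),(319,190))]:
    c,st=cap(im,u,v,11);c2,s2=cap(sd,us,vs,15)
    print(nm,c.round(1),st,ray("top",*c,H-2).round(1),"side",c2.round(1),s2,ray("side",*c2,H-7).round(1))
P4=np.array([635.8,-141.2]);u=np.array([29.4,253.2]);u/=np.hypot(*u);x=np.array([u[1],-u[0]]);print(u,x)
for nm,z,p in (("mark",61,(310,191.2)),("tab top",109,(242.4,178)),("tabtop",109,(242.4,181))):
    q=ray("top",*p,z)[:2]-P4;print(nm,q@x,q@u)
print("R",yaw().round(3))
sub=cv2.cvtColor(im,6)[170:208:1,300:322];print(sub[12:32])
a=cv2.resize(im[165:210,225:335],None,fx=7,fy=7,interpolation=cv2.INTER_CUBIC);b=cv2.resize(sd[180:240,200:300],(770,462))
cv2.imwrite("pics/z1.png",cv2.convertScaleAbs(a,alpha=1.8))
E
```

```text
largest [123.2 271.7] [  0   3  21  17 285] [388.4 240.  116. ] side [284.9 321.4] [  1   1  25  28 568] [385.4 245.3 111. ]
large [197.8 248. ] [  4   5  15  13 157] [429.5 106.   95. ] side [285.4 253.9] [  6   6  17  19 269] [427.2 108.   90. ]
medium [393.2 276.8] [  5   5  14  13 137] [ 368.7 -265.9   76. ] side [365.  149.4] [10 10 11 10 96] [ 365.8 -267.5   71. ]
small [311.  245.9] [ 7  7  9  9 68] [ 430.3 -114.4   58. ] side [318.5 189.9] [10 11 10  9 77] [ 428.2 -117.2   53. ]
[0.11533883 0.99332621] [ 0.99332621 -0.11533883]
mark -96.93617775442526 12.969314690206826
tab top -92.32803106830185 149.7863053060995
tabtop -98.22859741619085 149.1716001418658
R [[-0.973  0.231 -0.001]
 [ 0.231  0.973 -0.001]
 [ 0.    -0.001 -1.   ]]
[[ 63  63  63  63  63  62  62  62  62  63  62  62  63  63  63  63  63  63
   63  63  63  63]
 [ 62  63  63  63  63  63  63  63  63  63  63  63  63  63  62  63  63  63
   63  64  63  63]
 [ 63  63  63  63  63  63  62  63  63  63  63  64  63  63  63  63  63  63
   63  64  63  63]
 [ 63  63  63  63  64  63  62  63  64  63  63  63  63  64  63  63  63  6
[... 809 characters left out ...]
1  42  45  43  41  39  40  42
   46  50  52  54]
 [ 50  63  64  65  63  50  21   8  26  42  46  49  48  43  37  31  31  30
   29  31  32  33]
 [ 52  64  65  66  64  51  19  10  33  56  59  60  59  55  44  33  33  32
   30  31  31  30]
 [ 55  68  68  66  64  50  20  12  39  65  66  65  64  58  44  34  33  33
   32  32  33  32]
 [ 80  92  84  72  68  54  21  19  55  81  71  68  67  61  46  37  34  34
   33  33  32  32]
 [ 84 103 101  95  93  74  31  29  67  98  95  94  93  83  63  54  48  37
   35  35  36  36]
 [ 69  90  92  96 101  89  64  62  80 103 105 105 104  90  65  62  59  54
   53  53  53  53]
 [ 61  66  62  66  71  69  64  61  67  76  81  85  90  78  55  54  55  54
   54  54  56  54]]
```

View pics/z1.png

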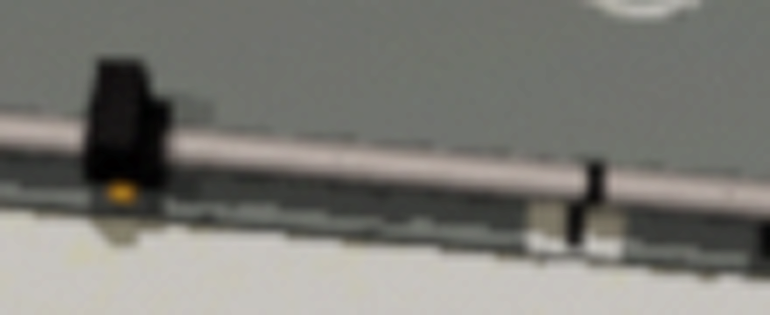

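The crop shows the collar tab centred at about column 242.4 and the mark band at about (309.6,191). The mark is therefore beside place_4. I'll move the collar first, with the jaws closing along the bar.

Emit:
{"name": "send_rows", "arguments": {
  "series": [
    [-0.12,-0.09,0,0,0,0,-1],
    [-0.3,-0.22,0,0,0,0,-1],
    [-0.48,-0.36,0,0,0,0,-1],
    [-0.66,-0.5,0,0,0,0,-1],
    [-0.84,-0.63,0,0,0,0,-1],
    [-1,-0.75,0,0,0,0,-1],
    [-1,-0.75,0,0,0,0,-1],
    [-1,-0.75,0,0,0,0,-1]
  ],
  "squeeze": 15
}}

```text
time: 1.1
position: [326.6, 295.2, 263.6]
tool_rot: [-0.365, -3.12, 0.0]
ft_force: [-0.9, 0.5, -0.2]
width: 0.999
grip_force: 0.0
```

Emit:
{"name": "send_rows", "arguments": {
  "series": [
    [-0.15,-0.11,0,0,0,0,-1],
    [-0.35,-0.26,0,0,0,0,-1],
    [-0.55,-0.41,0,0,0,0,-1],
    [-0.75,-0.56,0,0,0,0,-1],
    [-0.95,-0.7,0,0,0,-0.0756,-1],
    [-1,-0.75,0,0,0,-0.0756,-1],
    [-1,-0.75,0,0,0,-0.0756,-1],
    [-1,-0.75,0,0,0,-0.0756,-1]
  ]
}}

```text
time: 2.1
position: [525.9, 56.7, 263.9]
tool_rot: [-0.177, -3.136, -0.001]
ft_force: [0.3, -0.0, 0.0]
width: 1.001
grip_force: 0.0
```

```bash
cat >> h.py <<'E'
P4=np.array([635.8,-141.2]);U=np.array([29.4,253.2]);U/=np.hypot(*U);X=np.array([U[1],-U[0]])
def to(p,z):
    "print shares for the grasp point (6 mm ahead of TCP) to world p, height z"
    o=ctrl.get_obs();R=yaw();d=R.T@(np.array([*p[:2],z+6.])-o["position"])
    print("t",round(o["time"],2),"pos",o["position"].round(1),"shares",(d/250).round(4),"tooly",R[:,1].round(3),"z",R[:,2].round(3),"w",round(o["width"],3),"F",o["ft_force"].round(1),"g",round(o["grip_force"],1))
def rk(s,t): return P4+s*U+t*X
E
python3 -c "
from h import *
to(rk(149.5,-95),150)"
```

```text
t 2.1 pos [525.9  56.7 263.9] shares [-0.1477 -0.1384  0.4316] tooly [0.112 0.994 0.   ] z [-0.  0. -1.] w 1.001 F [ 0.3 -0.   0. ] g 0.0
```

Emit:
{"name": "send_rows", "arguments": {
  "series": [
    [-0.148,-0.138,0.05,0,0,0,-1],
    [-0.148,-0.138,0.2,0,0,0,-1],
    [-0.148,-0.138,0.35,0,0,0,-1],
    [-0.148,-0.138,0.5,0,0,0,-1],
    [-0.148,-0.138,0.6,0,0,0,-1],
    [-0.148,-0.138,0.646,0,0,0,-1],
    [-0.148,-0.138,0.646,0,0,0,-1],
    [-0.148,-0.138,0.646,0,0,0,0.3]
  ]
}}

```text
time: 3.1
position: [560.1, 16.7, 103.4]
tool_rot: [0.178, 3.135, -0.0]
ft_force: [0.5, 0.5, 0.4]
width: 0.908
grip_force: 0.0
```

Emit:
{"name": "send_rows", "arguments": {
  "series": [
    [0,0,0,0,0,0,1],
    [0,0,0,0,0,0,1],
    [0,0,0,0,0,0,1],
    [0,0,0,0,0,0,1],
    [0,0,0,0,0,0,1],
    [0,0,0,0,0,0,1],
    [0,0,0,0,0,0,1],
    [0,0,0,0,0,0,1]
  ]
}}

```text
time: 4.1
position: [559.7, 16.6, 102.2]
tool_rot: [0.179, 3.136, 0.0]
ft_force: [0.6, 1.1, -0.4]
width: 0.161
grip_force: 15.0
```

```bash
python3 -c "
from h import *
for p,z in(((309.6,191),61),((309.7,190),61),((306.5,199),12)):
  q=ray('top',*p,z)[:2]-P4;print(q@X,q@U)
cv2.imwrite('pics/s1.png',cv2.resize(ctrl.grab_frame('side')[100:320,100:380,::-1],None,fx=2.5,fy=2.5))
to(rk(13.5,-95),96)"
```

```text
-96.5960836237718 13.810887652973193
-94.49907348656545 13.753631318712614
-105.39729568645795 13.969118480454664
t 4.15 pos [559.7  16.6 102.2] shares [ 0.0057 -0.5377  0.0008] tooly [0.114 0.994 0.   ] z [-0.  0. -1.] w 0.158 F [0.5 2.1 0.1] g 15.0
```

View pics/s1.png

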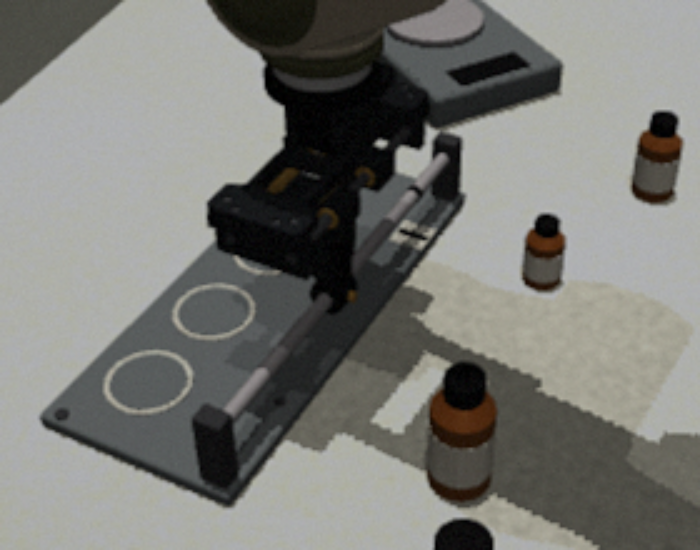

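The collar is gripped (14 mm). Now I slide it along the bar to the mark.

Emit:
{"name": "send_rows", "arguments": {
  "series": [
    [0,-0.04,0,0,0,0,1],
    [0,-0.12,0,0,0,0,1],
    [0,-0.22,0,0,0,0,1],
    [0,-0.32,0,0,0,0,1],
    [0,-0.42,0,0,0,0,1],
    [0,-0.5,0,0,0,0,1],
    [0,-0.535,0,0,0,0,1],
    [0,-0.535,0,0,0,0,1]
  ]
}}

```text
time: 5.15
position: [544.1, -117.4, 102.2]
tool_rot: [-0.18, -3.136, 0.001]
ft_force: [-1.6, -1.5, 0.8]
width: 0.157
grip_force: 15.0
```

Emit:
{"name": "send_rows", "arguments": {
  "series": [
    [0,0,0,0,0,0,1],
    [0,0,0,0,0,0,1],
    [0,0,0,0,0,0,1],
    [0,0,0,0,0,0,0.2],
    [0,0,0,0,0,0,0.2],
    [0,0,0,0,0,0,0.2],
    [0,0,0,0,0,0,0.2],
    [0,0,-0.05,0,0,0,0.2]
  ]
}}

```text
time: 6.15
position: [544.2, -116.3, 114.6]
tool_rot: [-0.179, -3.135, -0.001]
ft_force: [-0.5, -0.1, 0.4]
width: 0.396
grip_force: 0.0
```

Emit:
{"name": "send_rows", "arguments": {
  "series": [
    [0,0,-0.2,0,0,0,0.2],
    [0,0,-0.4,0,0,0,0.2],
    [0,0.2,-0.6,0,0,0,0.2],
    [0.2,0.4,-0.6,0,0,0,-1],
    [0.4,0.6,-0.6,0,0,0,-1],
    [0.6,0.8,-0.6,0,0,0,-1],
    [0.75,1,-0.6,0,0,0,-1],
    [0.75,1,-0.6,0,0,0,-1]
  ]
}}

```text
time: 7.15
position: [384.7, 155.1, 265.9]
tool_rot: [0.176, 3.135, 0.001]
ft_force: [0.3, -0.2, -0.1]
width: 0.94
grip_force: 0.0
```

```bash
python3 -c "
from h import *
im=ctrl.grab_frame('top')[:,:,::-1];cv2.imwrite('pics/t2.png',im)
a=cv2.resize(im[165:215,260:350],None,fx=7,fy=7,interpolation=cv2.INTER_CUBIC)
cv2.imwrite('pics/t2z.png',cv2.convertScaleAbs(a,alpha=1.8))
to(rk(149.5,-95),150)"
```

```text
t 7.2 pos [383.6 156.4 265.9] shares [-0.757  -0.4719  0.4393] tooly [0.111 0.994 0.001] z [ 0.001  0.001 -1.   ] w 0.983 F [-1.9  0.7 -0.1] g 0.0
```

View pics/t2z.png

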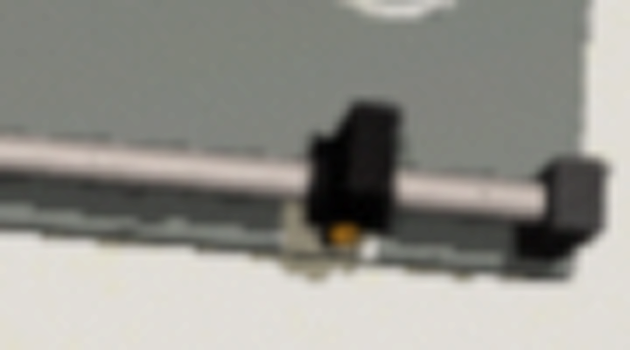

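The crop shows the collar on the mark, with the tab top at about (313.6,186) full-frame and white patches visible on both sides of it.

```bash
python3 -c "
from h import *
for f,c0 in (('top0',242),('t2',313)):
  g=cv2.cvtColor(cv2.imread(f'pics/{f}.png'),6).astype(int)
  for dr in (0,2):
    r=(176 if f=='top0' else 182)+dr; print(f,r,list(range(c0-10,c0+9))[0],g[r,c0-10:c0+9])
for s in (148,149.5,12.3,13.8):
  print(s,[proj('top',[*rk(s+d,-95+13),109]).round(1) for d in(-7,7)],proj('top',[*rk(s,-95),61]).round(1))
"
```

```text
top0 176 232 [62 62 63 62 62 57 39 13  9 10 10 10  9 15 39 61 63 63 63]
top0 178 232 [63 63 62 62 61 51 25 11  9 11 10 11  9  6 24 44 50 52 55]
t2 182 303 [72 72 71 71 66 46 19 10 13 12 12 12 12 24 50 70 72 73 72]
t2 184 303 [66 51 36 40 30 11  4  8 13 14 12 13 15 29 52 67 72 72 72]
148 [array([247.5, 173.2]), array([240.3, 172.6])] [244.6 184.3]
149.5 [array([246.7, 173.2]), array([239.5, 172.5])] [243.8 184.3]
12.3 [array([317.6, 179.5]), array([310.3, 178.8])] [310.4 190.3]
13.8 [array([316.8, 179.4]), array([309.5, 178.8])] [309.7 190.2]
```

The collar is at s≈14.2 and the mark at 13.8, so the collar is done. Next I turn the jaws across the row and go to the largest bottle.

Emit:
{"name": "send_rows", "arguments": {
  "series": [
    [0.025,0.05,0,0,0,0.125,-1],
    [0.025,0.1,0,0,0,0.25,-1],
    [0.025,0.15,0,0,0,0.375,-1],
    [0.025,0.2,0,0,0,0.5,-1],
    [0.025,0.25,0,0,0,0.625,-1],
    [0.025,0.3,0,0,0,0.75,-1],
    [0.025,0.34,0,0,0,0.87,-1],
    [0.025,0.346,0,0,0,1,-1]
  ]
}}

```text
time: 8.2
position: [390.7, 240.0, 265.4]
tool_rot: [2.275, 2.166, 0.001]
ft_force: [0.1, 0.5, -0.1]
width: 1.001
grip_force: 0.0
```

Emit:
{"name": "send_rows", "arguments": {
  "series": [
    [0,0,0,0,0,0,-1],
    [0,0,0,0,0,0,-1],
    [0,0,0,0,0,0,-1],
    [0,0,0,0,0,0,-1],
    [0,0,0,0,0,0,-1],
    [0,0,0,0,0,0,-1],
    [0,0,0,0,0,0,-1],
    [0,0,0,0,0,0,-1]
  ]
}}

```text
time: 9.2
position: [390.3, 239.9, 264.8]
tool_rot: [2.269, 2.173, 0.0]
ft_force: [0.1, 0.3, 0.0]
width: 1.002
grip_force: 0.0
```

```bash
python3 -c "
from h import *
to((387,243),77)"
```

```text
t 9.2 pos [390.3 239.9 264.8] shares [ 0.0118 -0.0138  0.7271] tooly [ 0.999 -0.043  0.   ] z [ 0. -0. -1.] w 1.002 F [0.1 0.3 0. ] g 0.0
```

Emit:
{"name": "send_rows", "arguments": {
  "series": [
    [0.012,-0.014,0,0,0,0.046,-1],
    [0.012,-0.014,0.15,0,0,0.046,-1],
    [0.012,-0.014,0.3,0,0,0.046,-1],
    [0.012,-0.014,0.45,0,0,0.046,-1],
    [0.012,-0.014,0.6,0,0,0.046,-1],
    [0.012,-0.014,0.7,0,0,0.046,-1],
    [0.012,-0.014,0.726,0,0,0.046,-1],
    [0.012,-0.014,0.726,0,0,0.046,-1]
  ],
  "squeeze": 15
}}

```text
time: 10.2
position: [387.2, 243.1, 83.6]
tool_rot: [2.346, 2.089, 0.0]
ft_force: [-1.0, -0.4, 0.1]
width: 0.999
grip_force: 0.0
```

Emit:
{"name": "send_rows", "arguments": {
  "series": [
    [0,0,0,0,0,0,1],
    [0,0,0,0,0,0,1],
    [0,0,0,0,0,0,1],
    [0,0,0,0,0,0,1],
    [0,0,0,0,0,0,1],
    [0,0,0,0,0,0,1],
    [0,0,0,0,0,0,1],
    [0,0,0,0,0,0,1]
  ]
}}

```text
time: 11.2
position: [386.9, 243.1, 83.4]
tool_rot: [2.346, 2.09, 0.0]
ft_force: [-1.7, 0.6, 5.2]
width: 0.581
grip_force: 15.0
```

```bash
python3 -c "
from h import *
cv2.imwrite('pics/s3.png',cv2.resize(ctrl.grab_frame('side')[180:384,160:420,::-1],None,fx=2.5,fy=2.5))
to(rk(0,0),170)"
```

```text
t 11.25 pos [386.9 243.1  83.4] shares [-1.4121  1.166  -0.3705] tooly [ 0.993 -0.115  0.   ] z [ 0.  0. -1.] w 0.59 F [-2.5  0.   5.7] g 15.0
```

View pics/s3.png

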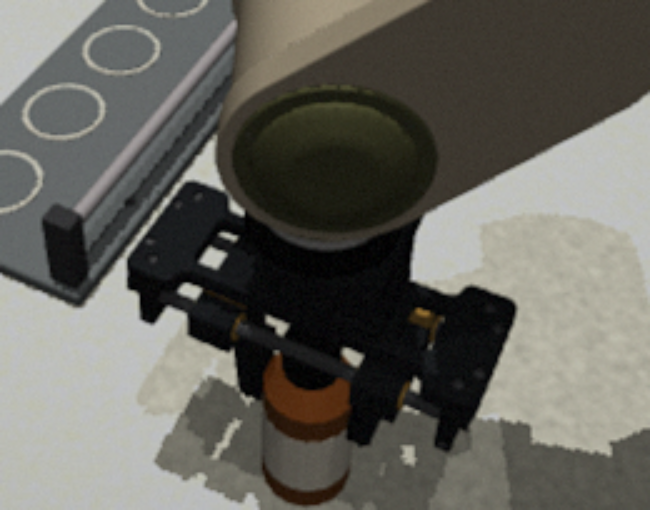

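The bottle sits squarely between the fingers. I'll lift it high enough to clear the bar and tab.

Emit:
{"name": "send_rows", "arguments": {
  "series": [
    [0,0,0,0,0,0,1],
    [0,0,-0.03,0,0,0,1],
    [0,0,-0.12,0,0,0,1],
    [0,0,-0.25,0,0,0,1],
    [0,0,-0.38,0,0,0,1],
    [0,0,-0.48,0,0,0,1],
    [0,0,-0.53,0,0,0,1],
    [0,0,-0.53,0,0,0,1]
  ],
  "squeeze": 25
}}

```text
time: 12.25
position: [387.0, 243.0, 215.9]
tool_rot: [2.346, 2.089, 0.001]
ft_force: [-0.3, -0.3, -2.2]
width: 0.581
grip_force: 25.0
```

Emit:
{"name": "send_rows", "arguments": {
  "series": [
    [-0.04,0.03,0,0,0,0,1],
    [-0.12,0.1,0,0,0,0,1],
    [-0.24,0.2,0,0,0,0,1],
    [-0.37,0.3,0,0,0,0,1],
    [-0.5,0.4,0,0,0,0,1],
    [-0.62,0.5,0,0,0,0,1],
    [-0.7,0.57,0,0,0,0,1],
    [-0.72,0.6,0,0,0,0,1]
  ]
}}

```text
time: 13.25
position: [515.6, 45.3, 214.6]
tool_rot: [-2.347, -2.086, 0.002]
ft_force: [0.2, 0.8, -2.3]
width: 0.583
grip_force: 25.0
```

Emit:
{"name": "send_rows", "arguments": {
  "series": [
    [-0.04,0.03,0,0,0,0,1],
    [-0.12,0.1,0,0,0,0,1],
    [-0.24,0.2,0,0,0,0,1],
    [-0.37,0.3,0,0,0,0,1],
    [-0.5,0.4,0,0,0,0,1],
    [-0.62,0.5,0,0,0,0,1],
    [-0.69,0.56,0,0,0,0,1],
    [-0.69,0.566,0,0,0,0,1]
  ]
}}

```text
time: 14.25
position: [636.0, -141.4, 214.9]
tool_rot: [-2.346, -2.088, 0.001]
ft_force: [-0.8, 0.5, -1.4]
width: 0.584
grip_force: 25.0
```

```bash
python3 -c "
from h import *
to(rk(0,0),90)"
```

```text
t 14.25 pos [ 636.  -141.4  214.9] shares [ 4.000e-04 -6.000e-04  4.756e-01] tooly [ 0.993 -0.116 -0.001] z [-0.001  0.    -1.   ] w 0.584 F [-0.8  0.5 -1.4] g 25.0
```

Emit:
{"name": "send_rows", "arguments": {
  "series": [
    [0,0,0.05,0,0,0,1],
    [0,0,0.15,0,0,0,1],
    [0,0,0.25,0,0,0,1],
    [0,0,0.35,0,0,0,1],
    [0,0,0.42,0,0,0,1],
    [0,0,0.45,0,0,0,1],
    [0,0,0.465,0,0,0,1],
    [0,0,0.465,0,0,0,1]
  ]
}}

```text
time: 15.25
position: [636.0, -140.7, 99.9]
tool_rot: [2.345, 2.089, 0.0]
ft_force: [-0.1, -0.8, -0.6]
width: 0.581
grip_force: 25.0
```

```bash
python3 -c "
from h import *
to(rk(0,0),89.4)
sd=ctrl.grab_frame('side')[:,:,::-1]
cv2.imwrite('pics/s4.png',cv2.convertScaleAbs(cv2.resize(sd[60:260,140:360],None,fx=3.5,fy=3,interpolation=cv2.INTER_CUBIC),alpha=1.5))
for z in (15,60): print(proj('side',[*rk(0,0),z]))
"
```

```text
t 15.25 pos [ 636.  -140.7   99.9] shares [-0.002  -0.0006  0.0181] tooly [ 0.993 -0.115  0.001] z [ 0.001 -0.    -1.   ] w 0.581 F [-0.1 -0.8 -0.6] g 25.0
[227.45378079 176.52910977]
[226.7434517  159.51856696]
```

View pics/s4.png

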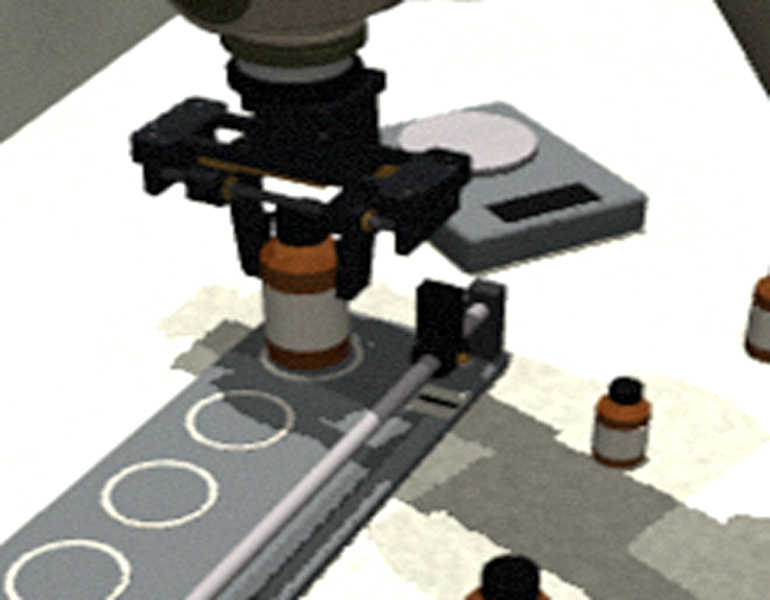

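The bottle hangs over its circle: it spans crop columns 264–350 and the circle 260–362, so it is about 1 px left of centre. I'll quantify that.

```bash
python3 -c "
from h import *
sd=cv2.imread('pics/side0.png');g=cv2.cvtColor(sd,6)
for i,(u,v) in enumerate([(159,253),(185,224),(209,200),(229,178)]):
    w=g[v-16:v+17,u-21:u+22].astype(int);yy,xx=np.mgrid[v-16:v+17,u-21:u+22]
    rr=np.hypot((xx-u)/18,(yy-v)/12);k=(rr>.6)&(rr<1.35)&(w>np.median(w)+25)
    (cx,cy),ax,a=cv2.fitEllipse(np.c_[xx[k],yy[k]].astype(np.float32))
    q=ray('side',cx,cy,12)[:2];e=q-rk(255-85*i,0);print(cx,cy,ax,q,'s err',e@U,'t err',e@X)
n=ctrl.grab_frame('side')[:,:,::-1];cv2.imwrite('pics/s4f.png',n)
for r in (156,164,172,178): print(r,n[r,205:250,2],n[r,205:250,0])
o=ctrl.get_obs()['position'];print([proj('side',[o[0],o[1],z]).round(1) for z in(16.5,40,70)])
"
```

```text
158.80955505371094 252.29928588867188 (23.420385360717773, 33.986305236816406) [663.34685852 111.85526639] s err -0.4563495394654589 t err -1.8240805920157805
184.00991821289062 223.63526916503906 (21.57187271118164, 34.46561813354492) [656.09205332  26.51228468] s err -1.0665306402569144 t err 0.8128905108198721
206.9829864501953 198.96841430664062 (18.945751190185547, 32.994686126708984) [646.48777386 -58.13016758] s err -1.2518430878241384 t err 1.0352690035719812
225.81187438964844 177.41786193847656 (25.564146041870117, 31.968687057495117) [ 639.56583393 -140.60617388] s err 1.0242099136688172 t err 3.6722103278254536
156 [172 168 171 169 177 175 180 178 178 141  68  66  58  48  41  40  37  37
  38  42  41  40  37  45  42  37  35  41  41  63  59  10   5  10   8   6
   0   0  50 122 159 169 165 163 162] [160 153 153 161 176 176 176 174 171 128  59  57  44  29  11   8   6   3
   5   8   6  11   0  15   8   5   2  10  14  44  45   5   9  11  10   7
   0   0  45 111 144 153 150 148 144]
164 [162 162 162 163 163 160 156 160 163 151  97  60  67  71  72  72  76  76
  76  78  79  78  80
[... 204 characters left out ...]
  70  61  63  61  59  53  51  73
  91 104 117 124 140 150 145 145 146]
172 [74 80 79 79 70 45 34 35 31 34 31 51 67 69 71 72 76 77 76 78 80 81 79 78
 81 78 79 77 77 75 74 72 71 61 46 56 66 56 36 34 34 38 33 35 35] [66 72 71 69 65 43 35 38 37 35 30 42 58 63 61 62 68 66 66 68 71 70 68 70
 68 70 67 67 69 65 64 63 62 50 28 53 65 57 37 38 38 38 37 38 37]
178 [46 47 47 42 45 44 41 40 36 55 73 50 33 31 30 36 33 38 30 34 32 36 34 34
 35 31 36 36 33 37 38 31 31 28 29 34 44 70 65 32 36 34 39 35 33] [50 52 50 45 49 47 41 40 38 52 68 43 13  7  3  7  6 10  0 11  2  6  3  0
  5  0  6  8  5 12 12  0  4  6 23 36 44 65 59 34 38 37 40 39 35]
[array([227.2, 176.1]), array([226.9, 167.3]), array([226.4, 155.7])]
```

```bash
python3 -c "
from h import *
g=cv2.cvtColor(cv2.imread('pics/s4f.png'),6).astype(int)
a=np.linspace(0,6.283,721)
ring=np.array([proj('side',[*rk(31.3*np.sin(t),31.3*np.cos(t)),12]) for t in a])
for r in (174,176,178,180,182,184,186):
  k=np.abs(ring[:,1]-r)<.25; xs=ring[k,0]; l=xs[xs<227.5].mean(); h=xs[xs>227.5].mean()
  def pk(c):
    c=int(round(c)); w=g[r,c-4:c+5]; w=np.clip(w-np.median(w)-3,0,None); return (w*np.arange(c-4,c+5)).sum()/w.sum()
  print(r,l.round(1),pk(l).round(1),h.round(1),pk(h).round(1))
"
```

```text
174 215.0 218.6 240.5 241.9
176 213.6 214.7 241.6 242.0
178 213.2 214.8 241.8 242.3
180 213.5 215.1 241.2 241.6
182 214.7 216.8 239.7 240.1
184 217.2 219.6 237.0 236.7
186 223.1 224.0 230.8 227.1
```

The bottle is within about 1 mm of centre. I'll nudge it by that much and lower it slowly.

Emit:
{"name": "send_rows", "arguments": {
  "series": [
    [-0.004,-0.004,0.003,0,0,0,1],
    [-0.004,-0.004,0.006,0,0,0,1],
    [-0.004,-0.004,0.009,0,0,0,1],
    [-0.004,-0.004,0.012,0,0,0,1],
    [-0.004,-0.004,0.015,0,0,0,1],
    [-0.004,-0.004,0.018,0,0,0,1],
    [-0.004,-0.004,0.018,0,0,0,1],
    [-0.004,-0.004,0.018,0,0,0,1]
  ]
}}

```text
time: 16.35
position: [634.8, -141.6, 95.5]
tool_rot: [2.346, 2.089, 0.0]
ft_force: [-2.3, 1.0, 5.3]
width: 0.582
grip_force: 25.0
```

Emit:
{"name": "send_rows", "arguments": {
  "series": [
    [0,0,0,0,0,0,-0.3],
    [0,0,0,0,0,0,-1],
    [0,0,0,0,0,0,-1],
    [0,0,0,0,0,0,-1],
    [0,0,-0.05,0,0,0,-1],
    [0,0,-0.15,0,0,0,-1],
    [0,0,-0.3,0,0,0,-1],
    [0,0,-0.45,0,0,0,-1]
  ]
}}

```text
time: 17.35
position: [634.7, -141.6, 209.6]
tool_rot: [2.345, 2.089, 0.001]
ft_force: [-0.3, -0.3, -0.1]
width: 1.003
grip_force: 0.0
```

Emit:
{"name": "send_rows", "arguments": {
  "series": [
    [0,0,-0.05,0,0,0,-1],
    [0.13,-0.13,-0.05,0,0,0,-1],
    [0.27,-0.28,-0.05,0,0,0,-1],
    [0.42,-0.44,-0.05,0,0,0,-1],
    [0.57,-0.6,-0.05,0,0,0,-1],
    [0.72,-0.75,-0.05,0,0,0,-1],
    [0.86,-0.9,-0.05,0,0,0,-1],
    [0.892,-0.935,-0.05,0,0,0,-1]
  ]
}}

```text
time: 18.35
position: [426.3, 108.5, 219.7]
tool_rot: [-2.343, -2.092, 0.001]
ft_force: [0.3, -0.7, 0.2]
width: 1.001
grip_force: 0.0
```

```bash
python3 -c "
from h import *
cv2.imwrite('pics/t5.png',ctrl.grab_frame('top')[:,:,::-1]);n=ctrl.grab_frame('side')[:,:,::-1];cv2.imwrite('pics/s5.png',n)
for r in (172,175):print(n[r,205:250,2]-0)
to((428.3,107),56)"
```

```text
[171 172 176 168 137  95  86  87  87  89  88  78  61  67  71  70  80  83
  79  82  82  83  82  80  81  83  80  75  81  80  78  77  68  68  63  72
  88  88  88  86  88  90  86  75  29]
[169 140  98  84  87  88  87  90  86  89 133 138  46  46  67  77  77  80
  81  81  83  85  80  81  80  87  80  82  82  79  78  77  70  47  24  49
 134 162 106  85  87  89  90  91  59]
t 18.45 pos [427.8 107.4 219.9] shares [-0.0011  0.0021  0.6316] tooly [ 0.994 -0.114 -0.   ] z [-0. -0. -1.] w 0.996 F [0.8 0.  0. ] g 0.0
```

The largest bottle is on its circle. Now the large bottle.

Emit:
{"name": "send_rows", "arguments": {
  "series": [
    [0,0.002,0.1,0,0,0,-1],
    [0,0.002,0.22,0,0,0,-1],
    [0,0.002,0.34,0,0,0,-1],
    [0,0.002,0.46,0,0,0,-1],
    [0,0.002,0.56,0,0,0,-1],
    [0,0.002,0.62,0,0,0,-1],
    [0,0.002,0.632,0,0,0,-1],
    [0,0.002,0.632,0,0,0,-1]
  ],
  "squeeze": 20
}}

```text
time: 19.45
position: [429.4, 106.3, 62.0]
tool_rot: [2.347, 2.088, 0.0]
ft_force: [0.6, -1.3, -0.0]
width: 1.003
grip_force: 0.0
```

Emit:
{"name": "send_rows", "arguments": {
  "series": [
    [0,0,0,0,0,0,1],
    [0,0,0,0,0,0,1],
    [0,0,0,0,0,0,1],
    [0,0,0,0,0,0,1],
    [0,0,0,0,0,0,1],
    [0,0,0,0,0,0,1],
    [0,0,0,0,0,0,1],
    [0,0,0,0,0,0,1]
  ]
}}

```text
time: 20.45
position: [428.7, 106.8, 62.0]
tool_rot: [-2.346, -2.09, -0.0]
ft_force: [-1.5, 0.6, 2.5]
width: 0.493
grip_force: 20.0
```

Emit:
{"name": "send_rows", "arguments": {
  "series": [
    [0,0,0,0,0,0,1],
    [0,0,-0.03,0,0,0,1],
    [0,0,-0.12,0,0,0,1],
    [0,0,-0.25,0,0,0,1],
    [0,0,-0.38,0,0,0,1],
    [0,0,-0.48,0,0,0,1],
    [0,0,-0.53,0,0,0,1],
    [0,0,-0.53,0,0,0,1]
  ]
}}

```text
time: 21.45
position: [428.8, 106.8, 194.7]
tool_rot: [2.345, 2.089, 0.001]
ft_force: [0.0, 0.1, -2.2]
width: 0.492
grip_force: 20.0
```

```bash
python3 -c "
from h import *
to(rk(84.7,-0.5),68)"
```

```text
t 21.45 pos [428.8 106.8 194.7] shares [-0.5512  0.9345  0.4837] tooly [ 0.993 -0.115  0.001] z [ 0.001 -0.    -1.   ] w 0.492 F [ 0.   0.1 -2.2] g 20.0
```

Emit:
{"name": "send_rows", "arguments": {
  "series": [
    [-0.03,0.05,0,0,0,0,1],
    [-0.1,0.17,0,0,0,0,1],
    [-0.2,0.34,0,0,0,0,1],
    [-0.3,0.52,0,0,0,0,1],
    [-0.4,0.7,0,0,0,0,1],
    [-0.5,0.85,0,0,0,0,1],
    [-0.551,0.92,0,0,0,0,1],
    [-0.551,0.934,0,0,0,0,1]
  ]
}}

```text
time: 22.45
position: [645.4, -58.5, 192.4]
tool_rot: [-2.346, -2.086, 0.002]
ft_force: [-0.6, 0.1, -2.2]
width: 0.49
grip_force: 20.0
```

Emit:
{"name": "send_rows", "arguments": {
  "series": [
    [0,0,0.05,0,0,0,1],
    [0,0,0.15,0,0,0,1],
    [0,0,0.25,0,0,0,1],
    [0,0,0.35,0,0,0,1],
    [0,0,0.42,0,0,0,1],
    [0,0,0.45,0,0,0,1],
    [0,0,0.467,0,0,0,1],
    [0,0,0.467,0,0,0,1]
  ]
}}

```text
time: 23.45
position: [645.0, -56.9, 78.1]
tool_rot: [2.345, 2.089, 0.001]
ft_force: [0.9, 0.2, -2.2]
width: 0.494
grip_force: 20.0
```

```bash
cat >> h.py <<'E'
def chk(s,zb):
    "column midpoints of held bottle (row near its base) vs ring, side view"
    n=ctrl.grab_frame('side')[:,:,::-1];to(rk(s,0),0)
    g0=cv2.cvtColor(cv2.imread('pics/side0.png'),6).astype(int)
    a=np.linspace(0,6.283,721);ring=np.array([proj('side',[*rk(s+31.3*np.sin(t),31.3*np.cos(t)),12]) for t in a])
    c0=proj('side',[*rk(s,0),12]);print("ring proj c",c0.round(1))
    for r in range(int(c0[1])-5,int(c0[1])+6,2):
        xs=ring[np.abs(ring[:,1]-r)<.25,0];l=xs[xs<c0[0]].mean();h=xs[xs>c0[0]].mean();e=[]
        for c in(l,h):
            c=int(round(c));w=g0[r,c-4:c+5];w=np.clip(w-np.median(w)-3,0,None);e.append((w*np.arange(c-4,c+5)).sum()/max(w.sum(),1))
        print("ring",r,l.round(1),h.round(1),np.round(e,1),"shift",round((e[0]+e[1]-l-h)/2,2))
    o=ctrl.get_obs()["position"]
    for z in (zb+3,zb+10,zb+16):
        p=proj('side',[o[0],o[1],z]);r=int(round(p[1]));c=int(round(p[0]));print("tcp axis",p.round(1));print(c-20,n[r,c-20:c+21,2],n[r,c-20:c+21,0])
E
python3 -c "
from h import *
chk(85,16)"
```

```text
t 23.5 pos [645.1 -57.   78.3] shares [0.001  0.0018 0.2893] tooly [ 0.993 -0.115  0.001] z [ 0.001 -0.    -1.   ] w 0.491 F [ 1.   0.8 -1.8] g 20.0
ring proj c [207.1 199.5]
ring 194 195.6 219.9 [197.3 220. ] shift 0.9
ring 196 193.5 221.5 [195.1 221.9] shift 1.01
ring 198 192.3 222.2 [194.  222.3] shift 0.91
ring 200 191.9 222.2 [193.8 222.5] shift 1.11
ring 202 192.1 221.5 [194.  221.7] shift 1.06
ring 204 193.0 220.1 [195.2 220.3] shift 1.16
tcp axis [207.2 196.8]
187 [37 33 39 37 35 34 47 68 71 46 35 45 61 74 78 79 82 83 84 84 82 82 83 84
 80 84 76 67 52 36 27 30 36 34 51 74 70 46 38 39 36] [39 38 42 39 38 36 47 63 66 45 21 28 49 62 69 70 72 75 71 74 71 74 72 72
 69 76 64 53 38 10  2 22 42 37 49 65 64 46 40 40 39]
tcp axis [207.  194.2]
187 [77 80 75 50 31 38 37 36 39 60 74 75 73 78 81 81 78 82 84 83 82 84 80 86
 82 81 78 78 69 69 63 47 60 70 63 44 36 41 36 37 39] [73 83 77 52 33 40 39 38 41 56 64 65 64 68 70 72 70 73 74 75 72 74 67 74
 71 72 70 68 59 62 52 39 55 62 58 43 38 41 37 37 39]
tcp axis [206.8 191.9]
187 [81 81 79 70 51 35 40 40 38 52 68 71 75 78 81 84 78 80 85 78 85 83 84 85
 80 80 82 77 71 70 69 64 60 39 38 37 39 40 36 42 40] [73 73 73 72 51 34 41 41 41 50 62 64 67 67 69 73 70 69 78 69 74 71 73 75
 69 70 72 66 63 61 60 59 55 41 38 40 43 42 37 44 40]
```

Ring shift is +1.0 px and bottle shift is +0.9 px, so they are aligned. I'll lower and release, then go to medium at (367.2,-267).

Emit:
{"name": "send_rows", "arguments": {
  "series": [
    [0,0,0.003,0,0,0,1],
    [0,0,0.006,0,0,0,1],
    [0,0,0.009,0,0,0,1],
    [0,0,0.012,0,0,0,1],
    [0,0,0.015,0,0,0,1],
    [0,0,0.0175,0,0,0,1],
    [0,0,0.0175,0,0,0,1],
    [0,0,0.0175,0,0,0,1]
  ]
}}

```text
time: 24.5
position: [644.8, -56.9, 74.1]
tool_rot: [2.346, 2.089, 0.0]
ft_force: [-2.6, -0.6, 5.4]
width: 0.495
grip_force: 20.0
```

Emit:
{"name": "send_rows", "arguments": {
  "series": [
    [0,0,0,0,0,0,-0.3],
    [0,0,0,0,0,0,-1],
    [0,0,0,0,0,0,-1],
    [0,0,0,0,0,0,-1],
    [0,0,-0.05,0,0,0,-1],
    [0,0,-0.18,0,0,0,-1],
    [0,0,-0.36,0,0,0,-1],
    [0,0,-0.54,0,0,0,-1]
  ]
}}

```text
time: 25.5
position: [644.7, -56.9, 210.7]
tool_rot: [2.345, 2.089, 0.001]
ft_force: [0.8, -0.6, 0.7]
width: 1.001
grip_force: 0.0
```

```bash
python3 -c "
from h import *
to((367.2,-267),39)"
```

```text
t 25.5 pos [644.7 -56.9 210.7] shares [-0.9627 -1.0062  0.6623] tooly [ 0.993 -0.115  0.001] z [ 0.001 -0.    -1.   ] w 1.001 F [ 0.8 -0.6  0.7] g 0.0
```

Emit:
{"name": "send_rows", "arguments": {
  "series": [
    [-0.13,-0.13,0,0,0,0,-1],
    [-0.28,-0.29,0,0,0,0,-1],
    [-0.43,-0.45,0,0,0,0,-1],
    [-0.58,-0.61,0,0,0,0,-1],
    [-0.73,-0.77,0,0,0,0,-1],
    [-0.88,-0.92,0,0,0,0,-1],
    [-0.963,-1,0,0,0,0,-1],
    [-0.963,-1,0,0,0,0,-1]
  ]
}}

```text
time: 26.5
position: [367.9, -268.2, 209.3]
tool_rot: [2.348, 2.085, -0.0]
ft_force: [-0.0, 0.6, -0.2]
width: 0.997
grip_force: 0.0
```

```bash
python3 -c "
from h import *
to((367.2,-267),39)"
```

```text
t 26.5 pos [ 367.9 -268.2  209.3] shares [ 0.0051 -0.0041  0.6571] tooly [ 0.993 -0.118  0.001] z [ 0.001 -0.001 -1.   ] w 0.997 F [-0.   0.6 -0.2] g 0.0
```

Emit:
{"name": "send_rows", "arguments": {
  "series": [
    [0.002,-0.002,0.1,0,0,0,-1],
    [0.002,-0.002,0.22,0,0,0,-1],
    [0.002,-0.002,0.34,0,0,0,-1],
    [0.002,-0.002,0.46,0,0,0,-1],
    [0.002,-0.002,0.58,0,0,0,-1],
    [0.002,-0.002,0.64,0,0,0,-1],
    [0.002,-0.002,0.657,0,0,0,-1],
    [0.002,-0.002,0.657,0,0,0,-1]
  ],
  "squeeze": 15
}}

```text
time: 27.5
position: [368.9, -266.6, 44.5]
tool_rot: [2.345, 2.09, 0.0]
ft_force: [0.3, -0.7, -0.4]
width: 1.002
grip_force: 0.0
```

Emit:
{"name": "send_rows", "arguments": {
  "series": [
    [0,0,0,0,0,0,1],
    [0,0,0,0,0,0,1],
    [0,0,0,0,0,0,1],
    [0,0,0,0,0,0,1],
    [0,0,0,0,0,0,1],
    [0,0,0,0,0,0,1],
    [0,0,0,0,0,0,1],
    [0,0,0,0,0,0,1]
  ]
}}

```text
time: 28.5
position: [368.3, -266.7, 44.1]
tool_rot: [-2.346, -2.09, 0.0]
ft_force: [-1.1, 0.7, 1.2]
width: 0.42
grip_force: 15.0
```

Emit:
{"name": "send_rows", "arguments": {
  "series": [
    [0,0,0,0,0,0,1],
    [0,0,-0.03,0,0,0,1],
    [0,0,-0.14,0,0,0,1],
    [0,0,-0.3,0,0,0,1],
    [0,0,-0.46,0,0,0,1],
    [0,0,-0.6,0,0,0,1],
    [0,0,-0.7,0,0,0,1],
    [0,0,-0.7,0,0,0,1]
  ]
}}

```text
time: 29.5
position: [368.6, -266.9, 220.5]
tool_rot: [2.343, 2.087, -0.0]
ft_force: [0.4, 1.3, -1.1]
width: 0.421
grip_force: 15.0
```

```bash
python3 -c "
from h import *
to(rk(169.7,-0.3),51)"
```

```text
t 29.5 pos [ 368.6 -266.9  220.5] shares [1.3031 1.001  0.6536] tooly [ 0.993 -0.115  0.003] z [ 0.002 -0.003 -1.   ] w 0.421 F [ 0.4  1.3 -1.1] g 15.0
```

Emit:
{"name": "send_rows", "arguments": {
  "series": [
    [0.04,0.03,0,0,0,0,1],
    [0.14,0.1,0,0,0,0,1],
    [0.27,0.2,0,0,0,0,1],
    [0.4,0.3,0,0,0,0,1],
    [0.53,0.4,0,0,0,0,1],
    [0.66,0.5,0,0,0,0,1],
    [0.73,0.55,0,0,0,0,1],
    [0.75,0.55,0,0,0,0,1]
  ]
}}

```text
time: 30.5
position: [526.7, -94.7, 217.6]
tool_rot: [-2.342, -2.09, 0.002]
ft_force: [-0.5, 0.2, -0.6]
width: 0.42
grip_force: 15.0
```

```bash
python3 -c "
from h import *
to(rk(169.7,-0.3),50.1)"
```

```text
t 30.5 pos [526.7 -94.7 217.6] shares [0.5428 0.4564 0.6451] tooly [ 0.994 -0.113 -0.003] z [-0.002  0.001 -1.   ] w 0.42 F [-0.5  0.2 -0.6] g 15.0
```

Emit:
{"name": "send_rows", "arguments": {
  "series": [
    [0.04,0.03,0,0,0,0,1],
    [0.14,0.12,0,0,0,0,1],
    [0.26,0.22,0,0,0,0,1],
    [0.38,0.32,0,0,0,0,1],
    [0.48,0.41,0,0,0,0,1],
    [0.54,0.45,0,0,0,0,1],
    [0.544,0.454,0.05,0,0,0,1],
    [0.544,0.454,0.1,0,0,0,1]
  ]
}}

```text
time: 31.5
position: [654.3, 25.2, 192.7]
tool_rot: [-2.346, -2.088, 0.002]
ft_force: [-0.2, -0.8, -0.8]
width: 0.423
grip_force: 15.0
```

```bash
python3 -c "
from h import *
to(rk(169.7,-0.3),50.1)"
```

```text
t 31.5 pos [654.3  25.2 192.7] shares [0.0093 0.0027 0.5464] tooly [ 0.993 -0.116 -0.001] z [-0.001  0.    -1.   ] w 0.423 F [-0.2 -0.8 -0.8] g 15.0
```

Emit:
{"name": "send_rows", "arguments": {
  "series": [
    [0.008,0.003,0.05,0,0,0,1],
    [0.008,0.003,0.17,0,0,0,1],
    [0.008,0.003,0.29,0,0,0,1],
    [0.008,0.003,0.41,0,0,0,1],
    [0.008,0.003,0.49,0,0,0,1],
    [0.008,0.003,0.52,0,0,0,1],
    [0.008,0.003,0.53,0,0,0,1],
    [0.008,0.003,0.53,0,0,0,1]
  ]
}}

```text
time: 32.5
position: [656.1, 27.5, 62.3]
tool_rot: [2.345, 2.089, 0.001]
ft_force: [-0.0, 0.0, -0.7]
width: 0.423
grip_force: 15.0
```

```bash
python3 -c "
from h import *
chk(170,16)"
```

```text
t 32.55 pos [656.2  27.5  62.4] shares [ 2.000e-04 -3.500e-03  2.256e-01] tooly [ 0.993 -0.115  0.001] z [ 0.001 -0.    -1.   ] w 0.418 F [-0.7 -1.  -0.7] g 15.0
ring proj c [184.1 224.1]
ring 219 170.9 198.9 [172.6 199.1] shift 0.98
ring 221 169.2 199.9 [171.1 200.3] shift 1.11
ring 223 168.2 200.2 [170.1 200.3] shift 0.98
ring 225 167.8 200.0 [169.8 200.3] shift 1.14
ring 227 167.9 199.2 [169.8 199.7] shift 1.14
ring 229 168.6 197.8 [170.8 198. ] shift 1.17
tcp axis [183.4 221.3]
163 [38 39 43 43 43 40 43 63 81 69 43 41 72 87 87 84 85 91 89 90 88 89 85 90
 87 89 76 53 33 15 19 36 42 44 42 41 60 85 73 46 40] [41 39 44 43 46 42 45 59 76 65 38 30 60 76 77 75 75 79 77 79 76 76 74 79
 79 79 63 35 23 11 12 36 45 43 41 43 56 77 64 47 44]
tcp axis [183.1 218.6]
163 [89 79 50 36 43 41 44 39 58 81 82 74 83 85 86 88 90 90 89 89 90 87 87 89
 88 72 24  0  4  8 10  5 17 32 48 55 82 76 46 42 42] [92 85 52 38 42 43 45 41 55 73 72 65 72 75 75 76 81 79 78 79 79 76 76 79
 79 62 22  3  8 10 12  9 17 34 48 54 73 69 46 44 47]
tcp axis [182.8 216.2]
163 [92 91 86 85 72 51 53 39 37 42 59 79 83 87 88 86 89 89 91 88 89 88 91 90
 89 63 10 12  6  6 12  3 13  6 10 23 34 41 39 38 39] [83 81 81 90 76 53 58 44 40 42 54 69 73 77 81 76 79 77 78 78 80 77 78 80
 77 57 13  6  9  9 13  2 14  7  9 24 37 42 44 40 42]
```

```bash
python3 -c "
from h import *
n=ctrl.grab_frame('side')[190:245,155:215,::-1]
cv2.imwrite('pics/s6.png',cv2.convertScaleAbs(cv2.resize(n,None,fx=10,fy=10,interpolation=cv2.INTER_CUBIC),alpha=1.8))
"
```

```text
(no output)
```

View pics/s6.png

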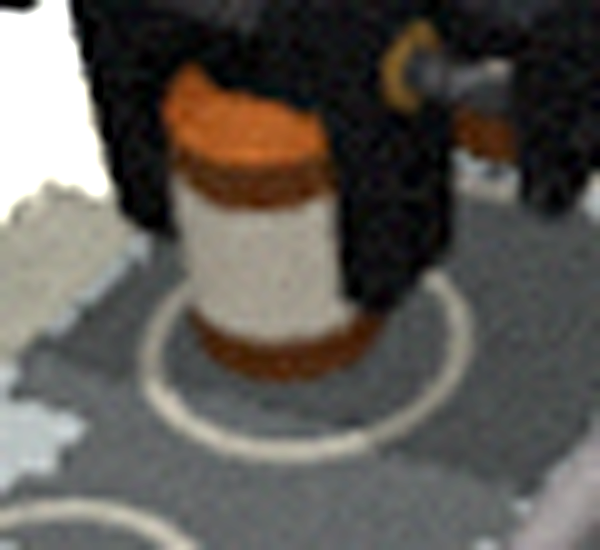

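The base spans crop columns 190–385 and the ring 140–472, so the bottle sits about 1.8 px left, roughly 2–3 mm too far in +t. I'll correct by about 2.5 mm and set it down.

Emit:
{"name": "send_rows", "arguments": {
  "series": [
    [-0.002,-0.005,0.004,0,0,0,1],
    [-0.002,-0.01,0.008,0,0,0,1],
    [-0.002,-0.01,0.012,0,0,0,1],
    [-0.002,-0.01,0.016,0,0,0,1],
    [-0.002,-0.01,0.02,0,0,0,1],
    [-0.002,-0.01,0.023,0,0,0,1],
    [-0.002,-0.01,0.025,0,0,0,1],
    [-0.002,-0.01,0.025,0,0,0,1]
  ]
}}

```text
time: 33.6
position: [653.4, 27.4, 56.2]
tool_rot: [2.346, 2.089, 0.0]
ft_force: [-3.0, 0.2, 6.0]
width: 0.418
grip_force: 15.0
```

Emit:
{"name": "send_rows", "arguments": {
  "series": [
    [0,0,0,0,0,0,-0.3],
    [0,0,0,0,0,0,-1],
    [0,0,0,0,0,0,-1],
    [0,0,0,0,0,0,-1],
    [0,0,-0.05,0,0,0,-1],
    [0,0,-0.18,0,0,0,-1],
    [0,0,-0.36,0,0,0,-1],
    [0,0,-0.54,0,0,0,-1]
  ]
}}

```text
time: 34.6
position: [653.2, 27.4, 192.7]
tool_rot: [2.346, 2.089, 0.001]
ft_force: [-0.2, -0.6, 0.2]
width: 1.001
grip_force: 0.0
```

```bash
python3 -c "
from h import *
to((429.2,-116),30)"
```

```text
t 34.6 pos [653.2  27.4 192.7] shares [-0.6732 -0.8245  0.6263] tooly [ 0.993 -0.115  0.001] z [ 0.001 -0.    -1.   ] w 1.001 F [-0.2 -0.6  0.2] g 0.0
```

Emit:
{"name": "send_rows", "arguments": {
  "series": [
    [-0.08,-0.1,0,0,0,0,-1],
    [-0.2,-0.24,0,0,0,0,-1],
    [-0.32,-0.39,0,0,0,0,-1],
    [-0.44,-0.54,0,0,0,0,-1],
    [-0.56,-0.69,0,0,0,0,-1],
    [-0.65,-0.8,0,0,0,0,-1],
    [-0.673,-0.824,0,0,0,0,-1],
    [-0.673,-0.824,0,0,0,0,-1]
  ]
}}

```text
time: 35.6
position: [429.8, -116.1, 191.0]
tool_rot: [2.346, 2.088, 0.001]
ft_force: [-1.0, 0.4, 0.4]
width: 0.997
grip_force: 0.0
```

```bash
python3 -c "
from h import *
t=ctrl.grab_frame('top')[:,:,::-1];s=ctrl.grab_frame('side')[:,:,::-1]
cv2.imwrite('pics/t7.png',t);cv2.imwrite('pics/s7.png',s)
cv2.imwrite('pics/s7z.png',cv2.convertScaleAbs(cv2.resize(s[140:240,155:280],None,fx=6,fy=6,interpolation=cv2.INTER_CUBIC),alpha=1.7))
cv2.imwrite('pics/t7z.png',cv2.convertScaleAbs(cv2.resize(t[110:190,220:345],None,fx=6,fy=6,interpolation=cv2.INTER_CUBIC),alpha=1.7))
to((429.2,-116),30)"
```

```text
t 35.7 pos [ 430.2 -115.7  190.6] shares [-0.0016 -0.0043  0.6184] tooly [ 0.993 -0.115  0.001] z [ 0.001 -0.    -1.   ] w 1.003 F [ 0.7 -0.  -0.1] g 0.0
```

View pics/s7z.png

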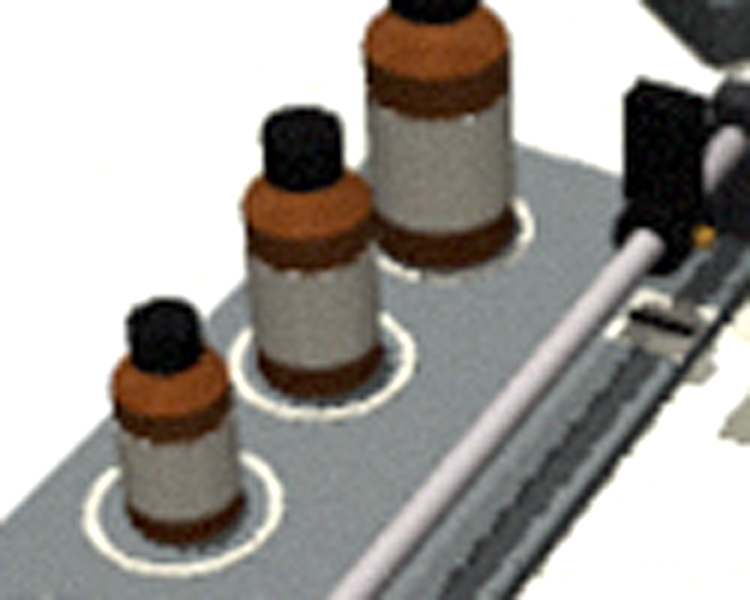

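View pics/t7z.png

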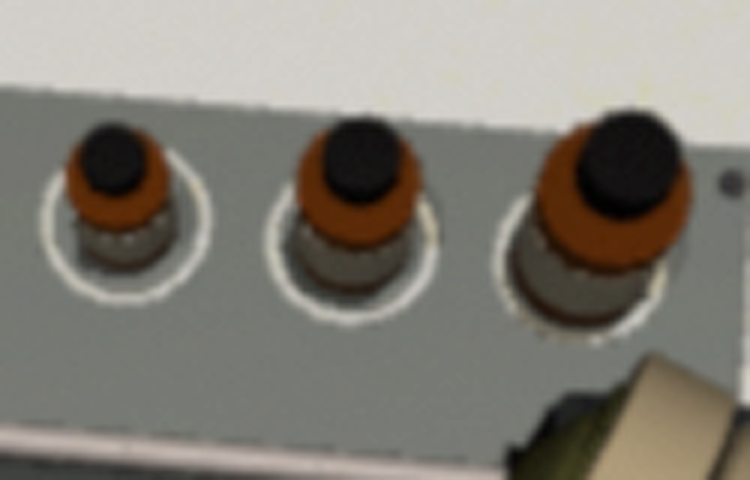

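Side and top crops show all three bottles concentric with their rings to about 1 mm. For example, in the side view medium's base is centred at 185 and its ring at 184, and large's at 320 and 322. Now the small bottle.

Emit:
{"name": "send_rows", "arguments": {
  "series": [
    [-0.001,-0.003,0.1,0,0,0,-1],
    [-0.001,-0.003,0.22,0,0,0,-1],
    [-0.001,-0.003,0.34,0,0,0,-1],
    [-0.001,-0.003,0.46,0,0,0,-1],
    [-0.001,-0.003,0.55,0,0,0,-1],
    [-0.001,-0.003,0.6,0,0,0,-1],
    [-0.001,-0.003,0.618,0,0,0,-1],
    [-0.001,-0.003,0.618,0,0,0,-1]
  ],
  "squeeze": 12
}}

```text
time: 36.7
position: [428.9, -116.1, 36.1]
tool_rot: [2.345, 2.09, 0.0]
ft_force: [-0.7, -0.4, 0.3]
width: 1.005
grip_force: 0.0
```

Emit:
{"name": "send_rows", "arguments": {
  "series": [
    [0,0,0,0,0,0,1],
    [0,0,0,0,0,0,1],
    [0,0,0,0,0,0,1],
    [0,0,0,0,0,0,1],
    [0,0,0,0,0,0,1],
    [0,0,0,0,0,0,1],
    [0,0,0,0,0,0,1],
    [0,0,0,0,0,0,1]
  ]
}}

```text
time: 37.7
position: [428.6, -116.1, 35.9]
tool_rot: [2.346, 2.09, -0.0]
ft_force: [0.7, -0.9, 1.1]
width: 0.357
grip_force: 12.0
```

Emit:
{"name": "send_rows", "arguments": {
  "series": [
    [0,0,0,0,0,0,1],
    [0,0,-0.03,0,0,0,1],
    [0,0,-0.14,0,0,0,1],
    [0,0,-0.3,0,0,0,1],
    [0,0,-0.46,0,0,0,1],
    [0,0,-0.6,0,0,0,1],
    [0,0,-0.7,0,0,0,1],
    [0,0,-0.7,0,0,0,1]
  ]
}}

```text
time: 38.7
position: [428.9, -116.3, 212.3]
tool_rot: [2.343, 2.087, 0.002]
ft_force: [-0.4, -0.6, -1.5]
width: 0.353
grip_force: 12.0
```

```bash
python3 -c "
from h import *
to(rk(254.6,-1.3),42)"
```

```text
t 38.7 pos [ 428.9 -116.3  212.3] shares [1.0157 0.8264 0.6586] tooly [ 0.993 -0.115  0.003] z [ 0.003 -0.002 -1.   ] w 0.353 F [-0.4 -0.6 -1.5] g 12.0
```

Emit:
{"name": "send_rows", "arguments": {
  "series": [
    [0.04,0.03,0,0,0,0,1],
    [0.15,0.12,0,0,0,0,1],
    [0.31,0.25,0,0,0,0,1],
    [0.48,0.39,0,0,0,0,1],
    [0.65,0.53,0,0,0,0,1],
    [0.82,0.67,0,0,0,0,1],
    [0.94,0.77,0,0,0,0,1],
    [0.98,0.8,0,0,0,0,1]
  ]
}}

```text
time: 39.7
position: [656.0, 106.5, 208.3]
tool_rot: [-2.342, -2.09, 0.004]
ft_force: [0.0, 0.2, 0.0]
width: 0.352
grip_force: 12.0
```

```bash
python3 -c "
from h import *
to(rk(254.6,-1.3),42)"
```

```text
t 39.7 pos [656.  106.5 208.3] shares [0.025  0.031  0.6411] tooly [ 0.994 -0.113 -0.003] z [-0.003  0.    -1.   ] w 0.352 F [0.  0.2 0. ] g 12.0
```

Emit:
{"name": "send_rows", "arguments": {
  "series": [
    [0.03,0.028,0.04,0,0,0,1],
    [0.03,0.028,0.15,0,0,0,1],
    [0.03,0.028,0.28,0,0,0,1],
    [0.03,0.028,0.41,0,0,0,1],
    [0.03,0.028,0.53,0,0,0,1],
    [0.03,0.028,0.6,0,0,0,1],
    [0.03,0.028,0.615,0,0,0,1],
    [0.03,0.028,0.615,0,0,0,1]
  ]
}}

```text
time: 40.7
position: [663.6, 110.7, 57.8]
tool_rot: [2.346, 2.089, 0.001]
ft_force: [1.2, 0.3, -0.5]
width: 0.356
grip_force: 12.0
```

```bash
python3 -c "
from h import *
to(rk(254.6,-1.3),42)
n=ctrl.grab_frame('side')[215:275,130:190,::-1]
cv2.imwrite('pics/s8.png',cv2.convertScaleAbs(cv2.resize(n,None,fx=10,fy=10,interpolation=cv2.INTER_CUBIC),alpha=1.8))"
```

```text
t 40.7 pos [663.6 110.7  57.8] shares [0.0049 0.0006 0.0392] tooly [ 0.993 -0.115  0.001] z [ 0.001 -0.    -1.   ] w 0.356 F [ 1.2  0.3 -0.5] g 12.0
```

View pics/s8.png

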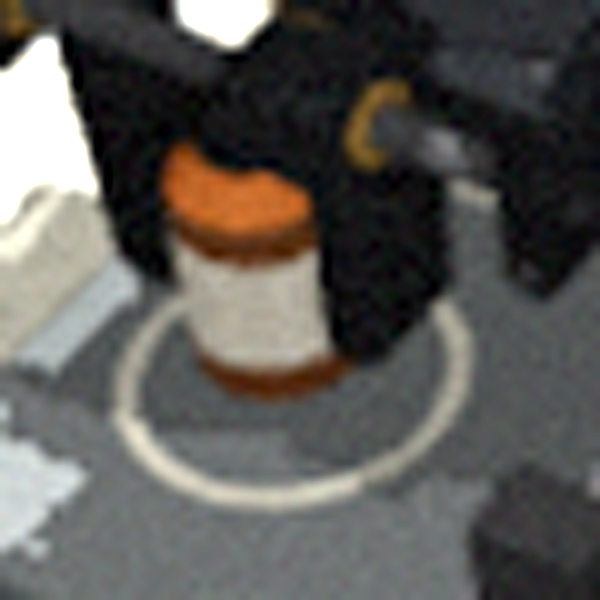

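The ring is centred at about column 295 and the base at about 283, so it needs roughly 1 mm more towards the bar.

Emit:
{"name": "send_rows", "arguments": {
  "series": [
    [0,-0.005,0.01,0,0,0,1],
    [0,-0.005,0.02,0,0,0,1],
    [0,-0.005,0.026,0,0,0,1],
    [0,-0.005,0.03,0,0,0,1],
    [0,-0.005,0.034,0,0,0,1],
    [0,-0.005,0.037,0,0,0,1],
    [0,-0.005,0.0395,0,0,0,1],
    [0,-0.005,0.0395,0,0,0,1]
  ]
}}

```text
time: 41.75
position: [662.1, 111.0, 47.9]
tool_rot: [2.346, 2.089, 0.0]
ft_force: [-2.9, -0.0, 5.7]
width: 0.352
grip_force: 12.0
```

Emit:
{"name": "send_rows", "arguments": {
  "series": [
    [0,0,0,0,0,0,1],
    [0,0,0,0,0,0,-0.2],
    [0,0,0,0,0,0,-1],
    [0,0,0,0,0,0,-1],
    [0,0,0,0,0,0,-1],
    [0,0,-0.1,0,0,0,-1],
    [0,0,-0.3,0,0,0,-1],
    [0,0,-0.5,0,0,0,-1]
  ]
}}

```text
time: 42.75
position: [661.9, 111.0, 173.5]
tool_rot: [-2.346, -2.089, 0.001]
ft_force: [0.6, -1.2, 1.3]
width: 0.999
grip_force: 0.0
```

Emit:
{"name": "send_rows", "arguments": {
  "series": [
    [0,0,-0.2,0,0,0,-1],
    [0,-0.2,-0.2,0,0,0,-1],
    [0,-0.4,-0.2,0,0,0,-1],
    [0,-0.6,-0.2,0,0,0,-1],
    [0,-0.8,-0.2,0,0,0,-1],
    [0,-1,-0.2,0,0,0,-1],
    [0,-1,-0.2,0,0,0,-1],
    [0,-1,-0.2,0,0,0,-1]
  ]
}}

```text
time: 43.75
position: [414.6, 139.7, 222.6]
tool_rot: [2.345, 2.089, 0.002]
ft_force: [0.4, -0.1, 0.1]
width: 1.001
grip_force: 0.0
```

```bash
python3 -c "
from h import *
t=ctrl.grab_frame('top')[:,:,::-1];s=ctrl.grab_frame('side')[:,:,::-1]
a=cv2.resize(s[140:275,130:280],(560,504),interpolation=cv2.INTER_CUBIC)
a=cv2.resize(s[195:275,130:205],None,fx=5,fy=5,interpolation=cv2.INTER_CUBIC)
b=cv2.resize(t[115:175,185:265],None,fx=5,fy=5,interpolation=cv2.INTER_CUBIC);b=cv2.copyMakeBorder(b,0,100,0,0,0)
cv2.imwrite('pics/f9.png',cv2.convertScaleAbs(np.hstack([a,b]),alpha=1.7));cv2.imwrite('pics/t9.png',t)
to(rk(254.6,-1.3),42)"
```

```text
t 43.85 pos [414.9 139.6 222.2] shares [0.0048 1.0017 0.6975] tooly [ 0.993 -0.116  0.001] z [ 0.001  0.    -1.   ] w 1.001 F [0.5 0.2 0.3] g 0.0
```

View pics/f9.png

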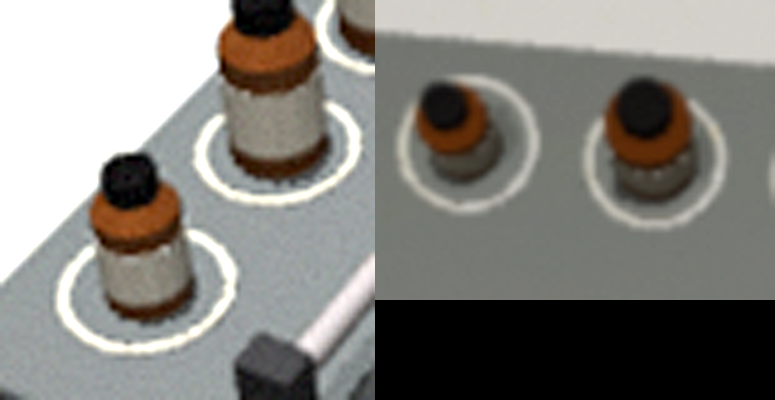

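The small bottle is within about 1.5 mm of its circle's centre (side view: base 149, ring 147; top view: base 466, ring 469). Everything is in place and the arm is clear, so I'm handing in.

```bash
python3 -c "
from rig import ctrl
print(ctrl.close_job())"
```

```text
the job is handed in; nothing more can be done
None
```

The job is handed in: all four bottles stand upright on their circles in size order, largest at the marked end (place_4) and each within about 2 mm of centre by my image estimates; the collar measured about 0.4 mm from the mark.

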